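# Free the ball vise and swing its head to the index line

### The job

The head of the engraver's ball vise is locked with the silver plaque turned away. Loosen the knurled locking collar by two full turns (counter-clockwise seen from above; no more, or it runs off its thread) by rolling it round with a fingertip on its rim, then push the jaws round until the yellow line on the head meets the yellow index line on the vise's body. Use fingertips only: do not grip the jaws, do not touch the plaque, and leave the other things on the bench where they are.

Things in the scene. Friction and masses are not known exactly. Their poses are not given: they have to be found in the camera images.
- vise: Engraver's ball vise, fixed: black rubber pad ring (160 mm across, 26 high), dark steel ball body (128 mm across, its shoulder 62 mm above the bench), on it the knurled collar, then the head with two jaws, 114 mm high in all. All turns about one vertical axis. Origin: on the axis at bench level; x points from the axis to the yellow index line, z up
- collar (a joint): Turn of the locking collar, rad: 0 tight (at the start), growing counter-clockwise seen from above (loosening); a full turn is 6.283; the thread ends at about 3 turns. Drag about 0.10 N m (2 N along the rim); it stays where left. The rim is not slippery: a fingertip pressed on it with some 5 N carries it along
- collar_centre (a point): Centre of the collar, on the axis at half the height of its rim, 73.5 mm above the bench when tight; climbs 1.5 mm a turn. The collar is a bright ring, knurled rim 104 mm in diameter and 18 mm high (64.5 to 82.5 mm when tight), too wide to grip across; the rim stands free all round, only the head (inside a 92 mm circle) rises above it
- collar_mark (a point): The red mark on the collar's top, 48 mm from the axis; it goes round with the collar
- head (a joint): Angle of the vise head, rad: 0 when its yellow line meets the index line, positive when the line stands counter-clockwise of it seen from above. Starts between 0.7 and 1.4. Clamped hard while the collar is tight (never force it); the clamp eases as the collar is loosened and is off from about 1.6 turns; then it turns with a drag of about 0.08 N m and stays where left
- jaw_centre (a point): Midpoint of the two jaws, on the axis, 97.5 mm above the bench; x towards the head's yellow line, z up. The head is a steel disc 88 mm across (top 86.5 mm above the bench) with two dark jaws, blocks 34 (along x) x 50 (along y) x 22 mm high, 9 mm apart along x: together 77 x 50 mm, tops 108.5 mm above the bench
- head_line (a point): Point of the head's yellow line (6 mm wide) on the disc, 41 mm from the axis along head x, 87.5 mm above the bench; from there the line runs up the jaw's end and 11 mm inwards over its top
- index_line (a point): The fixed yellow index line on the shoulder of the body (10 x 6 mm, radial, and on down the side of the ball), 57 mm from the axis along the vise's x, 63 mm above the bench
- plaque: Silver plaque 44 x 26 x 3 mm lying on the jaws (44 along head x, centred on the axis) between four brass pins 4 mm thick and 5.5 mm high, 24 mm from the axis along head x; fixed to the jaws. Origin at the centre of its underside, 108.5 mm above the bench. Not to be touched
- jaw_key: Loose steel T-key of the vise, lying on the bench near it, 107 mm long, 65 mm over the crossbar, 9 mm high. Bystander
- graver: Loose graver with a pale wooden mushroom handle, 120 mm long, 27 mm high, lying near the vise. Bystander
- graver_red: Loose graver with a dark red handle, same size. Bystander
- loupe: Loose black eye loupe, 41 mm across, 37 mm high, standing near the vise. Bystander
- pan: Loose steel pan, 144 mm across, 20 mm high, with an 80 mm handle towards its -x. Bystander
- doming_block: Loose steel doming block, a 50 mm cube with dished faces. Bystander
- flux_jar: Loose amber jar with a black cap, 52 mm across, 62 mm high. Bystander

How it is judged:
On the way, in this order (a step that is already met when the one before it is completed fails the run):
1. the collar has been loosened by two full turns (give or take a quarter) (value of joint collar between 10.9956 and 14.1372 rad), for 0.2 s.
2. the head has been swung round so that its yellow line meets the index line (value of joint head between -0.12 and 0.12 rad), for 0.2 s.
At the end, for the whole second after the job is handed in: The collar stands loosened by two full turns, to within a quarter turn either way; the head's yellow line stands within 0.12 rad (7 degrees) of the index line; both are at rest (all of step 1 and all of step 2 and velocity of joint head between -0.05 and 0.05 rad/s and velocity of joint collar between -0.05 and 0.05 rad/s); the robot touches nothing.
It fails at once if the collar is wound out more than two and a half turns (value of joint collar above 15.708 rad).
It fails at once if the head is forced round while the collar still clamps it (its line moved over 8 mm with the collar loosened by less than one and a half turns) (distance of head_line from where it was at the start of the episode above 0.008 m and value of joint collar below 9.42478 rad).
It fails at once if the plaque is touched (contact force between any of the fingers, the arm and plaque above 0.5 N).
It fails at once if the gripper takes the jaws between its fingers (grasp point within 28 mm of their midpoint) (distance between the grasp point and jaw_centre below 0.028 m).
It fails at once if another thing on the bench is lifted or moved by more than 20 mm (distance of any of jaw_key, graver, graver_red, loupe, pan, doming_block, flux_jar from where it was at the start of the episode above 0.02 m).
It also fails if it takes over 72 s, if anything falls off the work surface, if the arm or the gripper's body presses on something with over 40 N, if the wrist force passes 120 N, or if a joint passes its speed limit or range.

### The arm

A 6-joint arm with a two-finger parallel gripper is mounted at the origin on the work surface. World frame = base frame: x ahead of the robot, y to its left, z up, the work surface at z = 0. Lengths are in m, angles in rad, forces in N, time in s.
With the tool pointing down it reaches from about 0.25 to 0.775 m from the base axis. Payload 4 kg.
Tool frame: the origin (TCP) lies between the finger pads; the fingertips stand 14 mm ahead of it and the grasp point (between the pads) lies 5 mm behind it; z points along the fingers, y is the direction in which the jaws open and shut (so a half turn about z gives the same grasp; the last joint's range is limited). The gripper opens to 94 mm and grips with 3 to 60 N. Pads are 16 mm wide; open, the fingers measure 119 mm over their backs; the gripper's body (75 mm by 177 mm) begins 78 mm behind the grasp point.
Start: joints at [-1.22, 0.087, 1.371, -0, 1.684, -0.103], TCP at [0.241, -0.494, 0.22] pointing down, gripper open.
Joint ranges: [-3.1, 3.1], [-0.76, 2.03], [0.27, 2.55], [-1.08, 4.22], [0.17, 2.65], [-2.57, 2.57]. Speed limits (rad/s): [2.79, 2.79, 3.14, 3.14, 3.14, 3.14].

### API

Orientations are given as [roll, pitch, yaw] about the fixed x, y, z axes, in that order (R = Rz(yaw) Ry(pitch) Rx(roll)).
In Python, from bench import robot, cams, spotter gives the robot as it stands.
- The arm moves only by the shell command python3 -m inch 'ROWS'. ROWS is JSON, a list of rows, each an object of numbers: "grip": the opening, from 0 (shut) to 1 (fully open); "dx", "dy", "dz": the shift along the tool's x, y, z in units of 25 mm (1.0 is 25 mm); "rx", "ry", "rz": the turn, a rotation vector about the tool's x, y, z in units of 5 degrees (1.0 is 5 degrees). A call has 1 to 12 rows; each row shifts and turns the pose as measured when the row begins, along the tool's axes as they then stand; what a row does not reach is not made up. A row lasts 1/8 s, in which the tool goes at most 62.5 mm and 10.7 degrees, less where a joint would pass 70% of its speed; a pose out of reach is approached as far as the arm can. A call is refused whole if a number of a shift passes 1 or a number of a turn 1, either way. A call with a gripper value outside its range is refused whole. The fingers move at their own pace and stop on an object; the grip force is fixed at half the most. Time passes only in rows, so rows that do not move let the fingers close. It gives the time, the measured TCP pose, the force and the opening at its end, in the units of the state.
- robot.get_obs(): the state, without advancing time (a new reading comes with each control period).
- cams.snapshot(name): name is "side" or "top" or "wrist"; returns a dict with "frame" (480x640x3 uint8, red, green, blue), "intrinsics" (3x3 intrinsics, pixels), "eye" and "orientation" of the camera in the world. Camera axes: x right, y up, looking along -z (the intrinsics and any distortion apply to the point x, -y, -z); pixel columns grow to the right and rows downward; lengths in m; the calibration is good to about 2 mm. A picture is of the moment at which its call begins. There is no depth.
- robot.close_job(): hands the job in, once; it reports no verdict.
Trained networks look in a picture, given as the dict that the camera call returned (one of the last four; its "shot" number tells which), for a name from the list of things; names that differ only in an ending like _2 or _b are one class to them, and where a whole thing is asked for, a point or a joint stands for the part that bears it (a point fixed in the world has none). Each returns a list of dicts, best first, with "score" (0 to 1); they miss things now and then, are a little off and sometimes report something else, mostly with a low value. They report only what shows in the picture. A call takes as long as a camera call.
- spotter.regions_of(picture, query): "pixels" (480x640 bool, what is visible of it) and "extent" ([left, top, right, bottom] in pixels, round what is visible of it).
- spotter.place_of(picture, query): "pixel" ([column, row] in pixels: a listed point, or the origin of a listed thing).
The state is a dict: "time": time; "joint_positions": joint angles; "qvel": joint speeds; "joint_torque": joint torques, N m; "tool_pos": TCP position; "ee_rot": TCP orientation; "wrist_force": force on the tool from outside, world axes, zero at the start; "wrist_torque": the same for the moment, N m; "width": finger opening in m.
Only numpy, scipy, OpenCV 4.12 (cv2) and the standard library are available. Lean on these libraries where they do the work, as an engineer would, in place of code of your own. Each camera call takes 0.05 s, during which the arm holds its last target.

## Working session

There is one attempt and no reset: what is moved stays moved. The work goes in short steps, Python scripts to look and compute and a shell command to move; the robot and the scene stay as the last step left them, time stands still between calls to the robot, and variables do not carry over. Pictures are saved under pics/ and viewed, and the job is handed in when it is done.

```bash
ls; mkdir -p pics; python3 - <<'E'
from bench import robot,cams,spotter
import cv2
o=robot.get_obs(); print(o)
for n in ("side","top","wrist"):
    p=cams.snapshot(n); cv2.imwrite(f"pics/{n}0.png",p["frame"][:,:,::-1]); print(n,p["intrinsics"],p["eye"],p["orientation"],p.keys())
    if n!="wrist":
        for q in ("vise","collar_centre","jaw_centre","head_line","index_line","collar_mark"):
            r=spotter.place_of(p,q); print(q,[(x["pixel"],round(x["score"],2)) for x in r[:2]])
E
```

```text
pics
{'time': 0.0, 'joint_positions': array([-1.22013215e+00,  8.79838349e-02,  1.37223434e+00, -1.03074498e-05,
        1.68360815e+00, -1.03097168e-01]), 'qvel': array([ 0.00027472, -0.00090772, -0.00020701,  0.00015513,  0.00074769,
       -0.00347149]), 'joint_torque': array([-7.28020677e-04, -3.40175450e+01, -3.02431118e+01,  7.18125002e-02,
        3.27867642e-02, -1.57087766e-04]), 'tool_pos': array([ 0.24090818, -0.49385856,  0.2182985 ]), 'ee_rot': array([-3.13936979e+00, -2.19687403e-04,  4.53759947e-01]), 'wrist_force': array([-0.94709647, -0.74519599, -0.1967727 ]), 'wrist_torque': array([-0.01006313,  0.04098739,  0.02042521]), 'width': 0.0939322385754744}
side [[526.18556758   0.         321.76694557]
 [  0.         526.18556758 237.14280914]
 [  0.           0.           1.        ]] [ 0.34839111 -1.02097835  0.74010323] [ 1.0096794   0.00583587 -0.1834703 ] dict_keys(['frame', 'intrinsics', 'eye', 'orientation', 'shot'])
vise [([319.2, 252.0], 0.75)]
collar_centre [([319.1, 227.3], 0.57), ([374.0, 253.0], 0.28)]
jaw_centre [([320.0, 219.7], 0.69), ([320.7, 223.9], 0.4
[... 196 characters left out ...]
67]
 [  0.           0.           1.        ]] [ 0.38768211 -0.00713991  1.09865645] [ 0.15323896  0.00561735 -1.59512938] dict_keys(['frame', 'intrinsics', 'eye', 'orientation', 'shot'])
vise [([291.3, 249.0], 0.71), ([282.1, 224.5], 0.56)]
collar_centre []
jaw_centre [([281.5, 238.2], 0.72)]
head_line [([267.1, 238.3], 0.56)]
index_line [([282.4, 217.6], 0.97)]
collar_mark [([279.8, 222.3], 0.61), ([216.1, 253.1], 0.49)]
wrist [[387.22349898   0.         322.80425355]
 [  0.         387.22349898 243.75346094]
 [  0.           0.           1.        ]] [ 0.3117406  -0.45884339  0.38462744] [-0.273147   -0.00140007 -1.11802791] dict_keys(['frame', 'intrinsics', 'eye', 'orientation', 'shot'])
```

View pics/side0.png

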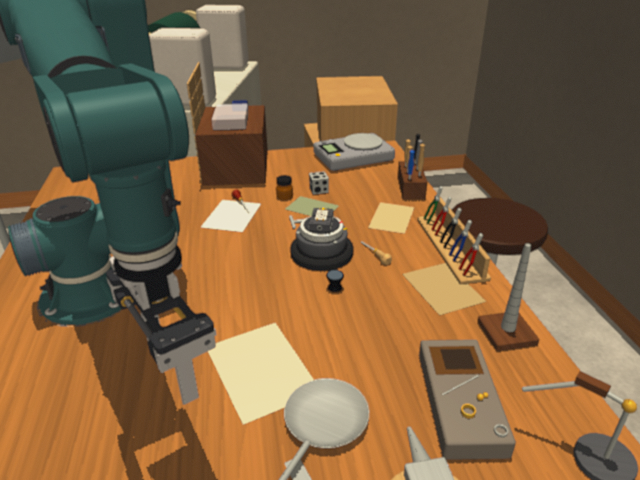

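View pics/top0.png

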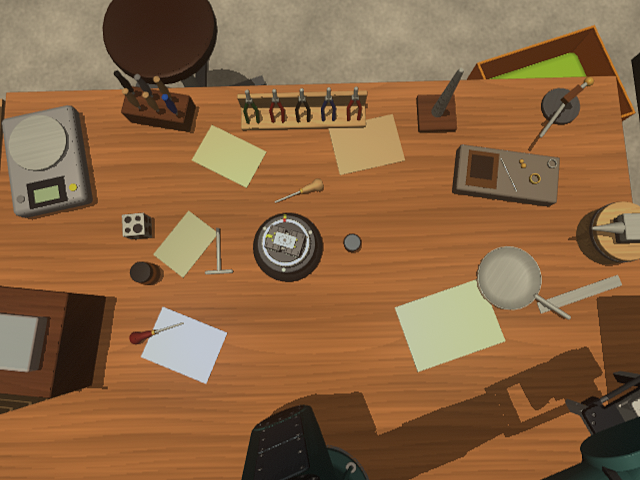

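```bash
cat > h.py <<'E'
import numpy as np,cv2
from scipy.spatial.transform import Rotation as Ro
def cam(p):
    return np.array(p["intrinsics"]),np.array(p["eye"]),Ro.from_euler("xyz",p["orientation"]).as_matrix()
def onz(p,px,z):
    K,e,R=cam(p); d=R@(np.array([1,-1,-1])*(np.linalg.inv(K)@[px[0],px[1],1])); return e+d*(z-e[2])/d[2]
def proj(p,X):
    K,e,R=cam(p); c=R.T@(np.array(X)-e); c=c*[1,-1,-1]; q=K@c; return q[:2]/q[2]
def crop(p,c,w,h,s,fn):
    f=p["frame"]; c=np.round(c).astype(int); x0=max(0,c[0]-w//2);y0=max(0,c[1]-h//2)
    im=f[y0:y0+h,x0:x0+w,::-1]; cv2.imwrite(fn,cv2.resize(im,None,fx=s,fy=s,interpolation=cv2.INTER_CUBIC)); print(fn,"x0,y0",x0,y0)
E
python3 - <<'E'
from h import *
from bench import robot,cams,spotter
Z=dict(vise=0,collar_centre=.0735,jaw_centre=.0975,head_line=.0875,index_line=.063,collar_mark=.0825,jaw_key=.0,graver=0.01,loupe=0)
for n in ("top","side"):
    p=cams.snapshot(n)
    for q in Z:
        for x in spotter.place_of(p,q)[:2]: print(n,q,x["score"].__round__(2),np.round(onz(p,x["pixel"],Z[q]),4))
    r=spotter.regions_of(p,"vise"); 
    if r: print(r[0]["extent"],r[0]["score"])
    crop(p,(287,247) if n=="top" else (321,235),100,80,8,f"pics/c_{n}.png")
E
```

```text
top vise 0.76 [0.54   0.0619 0.    ]
top vise 0.33 [ 0.542  -0.0908  0.    ]
top jaw_centre 0.68 [0.5405 0.0613 0.0975]
top head_line 0.76 [0.5477 0.1058 0.0875]
top index_line 0.77 [0.5987 0.0642 0.063 ]
top collar_mark 0.85 [0.5876 0.0671 0.0825]
top jaw_key 0.63 [0.5308 0.2254 0.    ]
top graver 0.57 [0.6682 0.0214 0.01  ]
top loupe 0.62 [ 0.5392 -0.0795  0.    ]
[253.6, 212.8, 320.6, 283.4] 0.83
pics/c_top.png x0,y0 237 207
side vise 0.78 [0.5459 0.0654 0.    ]
side collar_centre 0.77 [0.5476 0.0723 0.0735]
side jaw_centre 0.57 [0.5445 0.0614 0.0975]
side jaw_centre 0.37 [0.5496 0.0902 0.0975]
side head_line 0.58 [0.5554 0.1039 0.0875]
side index_line 0.9 [0.6018 0.0692 0.063 ]
side index_line 0.34 [0.5609 0.1525 0.063 ]
side jaw_key 0.66 [ 0.5453 -0.0812  0.    ]
side jaw_key 0.57 [0.5384 0.2253 0.    ]
side graver 0.57 [0.6696 0.0207 0.01  ]
side graver 0.53 [0.4961 0.3652 0.01  ]
side loupe 0.62 [ 0.5383 -0.0856  0.    ]
[290.0, 206.1, 351.1, 270.3] 0.79
pics/c_side.png x0,y0 271 195
```

View pics/c_top.png

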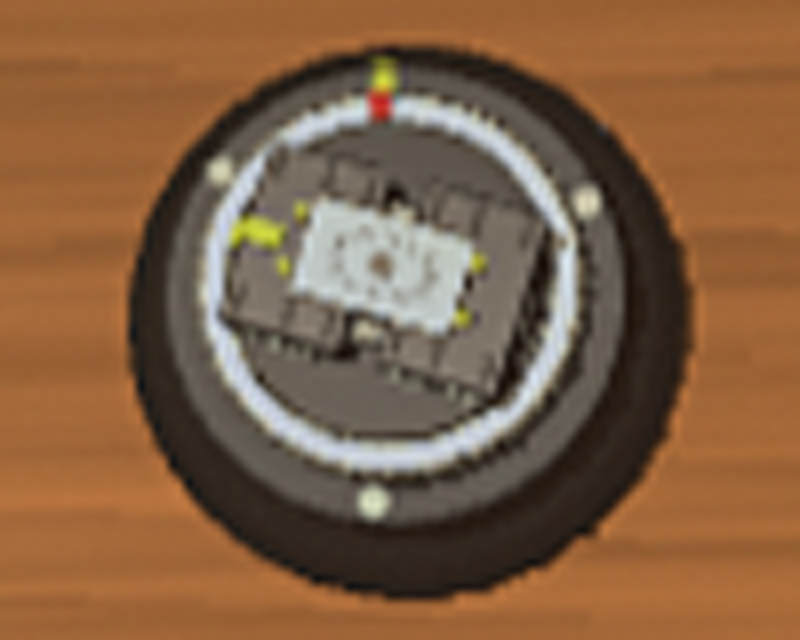

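View pics/c_side.png

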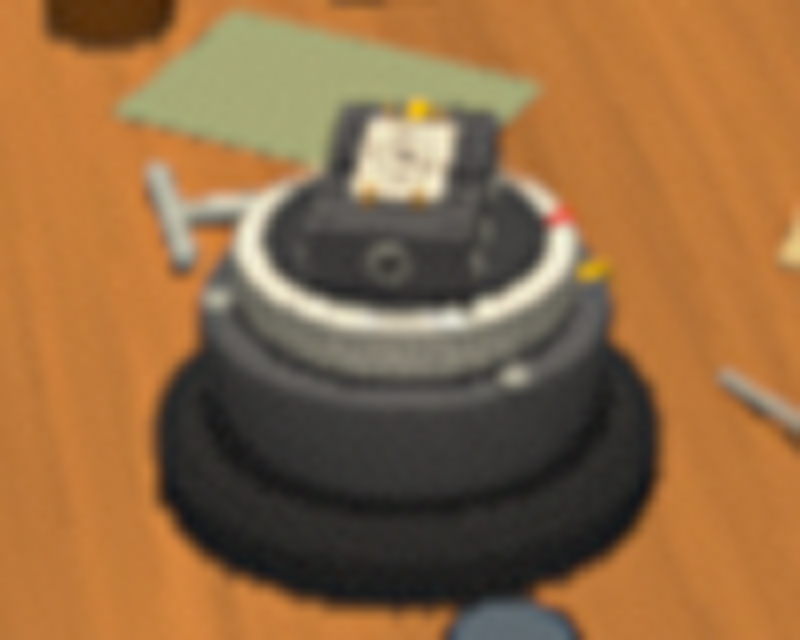

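```bash
python3 -m inch '[{"grip":0,"dx":1,"rz":-1},{"grip":0,"dx":1,"rz":-1},{"grip":0,"dx":1,"rz":-1},{"grip":0,"dx":1,"rz":-1},{"grip":0,"dx":1,"rz":-1},{"grip":0,"dx":1,"rz":-1},{"grip":0,"dx":1,"rz":-1},{"grip":0,"dx":1,"rz":-1},{"grip":0,"dx":1,"rz":-1},{"grip":0,"dx":1,"rz":-1},{"grip":0,"dx":1,"rz":-1},{"grip":0,"dx":1,"rz":-1}]'
python3 - <<'E'
from h import *
from bench import robot,cams,spotter
o=robot.get_obs(); print(o["time"],o["tool_pos"],o["ee_rot"],o["width"],o["joint_positions"],o["wrist_force"])
p=cams.snapshot("top"); print(onz(p,(285.8,242.3),.0825))
E
```

```text
1.85 [ 0.24111261 -0.49434715  0.21950855] [3.14150277e+00 2.74927321e-05 4.53816520e-01] 0.09407066930985496 [-1.22008318e+00  8.71921101e-02  1.37070323e+00 -1.82111089e-05
  1.68360508e+00 -1.03105420e-01] [-0.34545508  0.66595778  0.22956725]
[0.54122808 0.06040345 0.0825    ]invalid input at $[0]: expected keys grip, dx, dy, dz, rx, ry, rz
```

```bash
python3 -m inch '[{"grip":0,"dx":1,"dy":0,"dz":0,"rx":0,"ry":0,"rz":-1},{"grip":0,"dx":1,"dy":0,"dz":0,"rx":0,"ry":0,"rz":-1},{"grip":0,"dx":1,"dy":0,"dz":0,"rx":0,"ry":0,"rz":-1},{"grip":0,"dx":1,"dy":0,"dz":0,"rx":0,"ry":0,"rz":-1},{"grip":0,"dx":1,"dy":0,"dz":0,"rx":0,"ry":0,"rz":-1},{"grip":0,"dx":1,"dy":0,"dz":0,"rx":0,"ry":0,"rz":-1},{"grip":0,"dx":1,"dy":0,"dz":0,"rx":0,"ry":0,"rz":-1},{"grip":0,"dx":1,"dy":0,"dz":0,"rx":0,"ry":0,"rz":-1},{"grip":0,"dx":1,"dy":0,"dz":0,"rx":0,"ry":0,"rz":-1},{"grip":0,"dx":1,"dy":0,"dz":0,"rx":0,"ry":0,"rz":-1},{"grip":0,"dx":1,"dy":0,"dz":0,"rx":0,"ry":0,"rz":-1},{"grip":0,"dx":1,"dy":0,"dz":0,"rx":0,"ry":0,"rz":-1}]'
```

```text
time: 3.4
tool_pos: [0.4126, -0.2567, 0.219]
ee_rot: [3.141, 0.0, 1.532]
wrist_force: [-0.1, -0.1, 0.5]
width: 0.0008
```

```bash
python3 -m inch '[{"grip":0,"dx":0.9,"dy":0.52,"dz":0,"rx":0,"ry":0,"rz":-0.45},{"grip":0,"dx":0.9,"dy":0.52,"dz":0,"rx":0,"ry":0,"rz":0},{"grip":0,"dx":0.9,"dy":0.52,"dz":0,"rx":0,"ry":0,"rz":0},{"grip":0,"dx":0.9,"dy":0.52,"dz":0.5,"rx":0,"ry":0,"rz":0},{"grip":0,"dx":0.9,"dy":0.52,"dz":0.7,"rx":0,"ry":0,"rz":0},{"grip":0,"dx":0.9,"dy":0.52,"dz":0.7,"rx":0,"ry":0,"rz":0},{"grip":0,"dx":0.9,"dy":0.52,"dz":0.7,"rx":0,"ry":0,"rz":0},{"grip":0,"dx":0.9,"dy":0.52,"dz":0.7,"rx":0,"ry":0,"rz":0},{"grip":0,"dx":0.9,"dy":0.52,"dz":0.7,"rx":0,"ry":0,"rz":0},{"grip":0,"dx":0.9,"dy":0.52,"dz":0.7,"rx":0,"ry":0,"rz":0},{"grip":0,"dx":0,"dy":0,"dz":0.7,"rx":0,"ry":0,"rz":0}]'
python3 - <<'E'
from h import *
from bench import robot,cams,spotter
p=cams.snapshot("wrist"); cv2.imwrite("pics/w1.png",p["frame"][:,:,::-1])
p=cams.snapshot("side"); crop(p,(321,225),160,120,5,"pics/s1.png")
E
```

```text
time: 4.78
tool_pos: [0.5492, -0.0238, 0.0835]
ee_rot: [3.133, 0.004, 1.576]
wrist_force: [-0.1, -0.8, 0.7]
width: 0.0006
pics/s1.png x0,y0 241 165
```

View pics/w1.png

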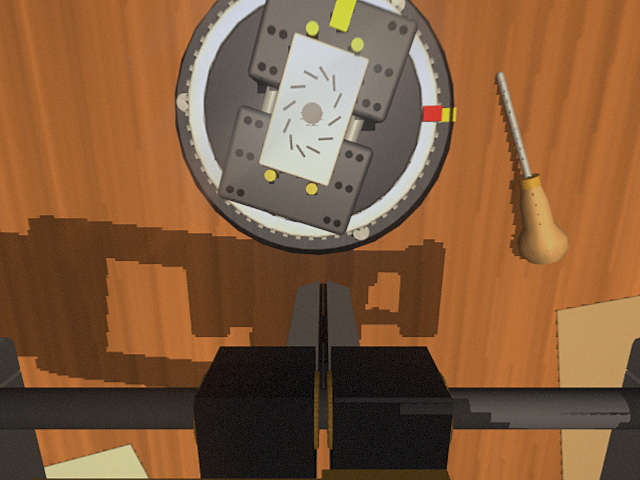

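View pics/s1.png

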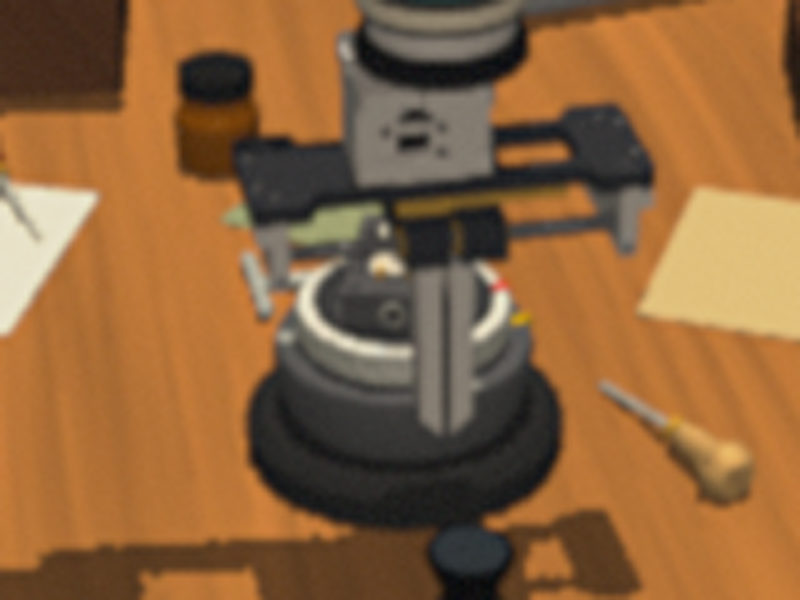

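```bash
python3 -m inch '[{"grip":0,"dx":0.8,"dy":-0.3,"dz":0,"rx":0,"ry":0,"rz":0},{"grip":0,"dx":0.1,"dy":0,"dz":0,"rx":0,"ry":0,"rz":0},{"grip":0,"dx":0.1,"dy":0,"dz":0,"rx":0,"ry":0,"rz":0},{"grip":0,"dx":0.1,"dy":0,"dz":0,"rx":0,"ry":0,"rz":0}]'
python3 - <<'E'
from h import *
from bench import robot,cams,spotter
o=robot.get_obs(); print(o["time"],o["tool_pos"],o["wrist_force"])
p=cams.snapshot("wrist"); cv2.imwrite("pics/w2.png",p["frame"][:,:,::-1])
import math
c=np.array([.5415,.0615,.0])
for q,z in (("jaw_centre",.0975),("collar_mark",.0825),("index_line",.063),("head_line",.0875),("vise",0),("plaque",.1085)):
    for x in spotter.place_of(p,q)[:1]:
        w=onz(p,x["pixel"],z); print(q,x["pixel"],x["score"].__round__(2),np.round(w,4), "ang",math.degrees(math.atan2(w[1]-c[1],w[0]-c[0])))
E
```

```text
time: 5.38
tool_pos: [0.5389, 0.0011, 0.0839]
ee_rot: [3.135, 0.008, 1.571]
wrist_force: [-0.6, -6.4, -0.9]
width: 0.0009
5.375 [0.53887952 0.00105539 0.08392922] [-0.63335362 -6.4490565  -0.92518896]
jaw_centre [337.8, 179.0] 0.9 [0.5447 0.0643 0.0975] ang 41.11251255007189
collar_mark [446.7, 171.5] 0.78 [0.5915 0.0656 0.0825] ang 4.706847777211749
index_line [458.3, 168.6] 0.66 [0.6032 0.065  0.063 ] ang 3.2914728647285227
head_line [372.2, 77.0] 0.56 [0.558  0.1021 0.0875] ang 67.8685250453525
vise [327.7, 163.9] 0.86 [0.5426 0.0624 0.    ] ang 36.66705935910022
plaque [339.8, 189.1] 0.97 [0.545  0.0619 0.1085] ang 7.4098579942124845
```

View pics/w2.png

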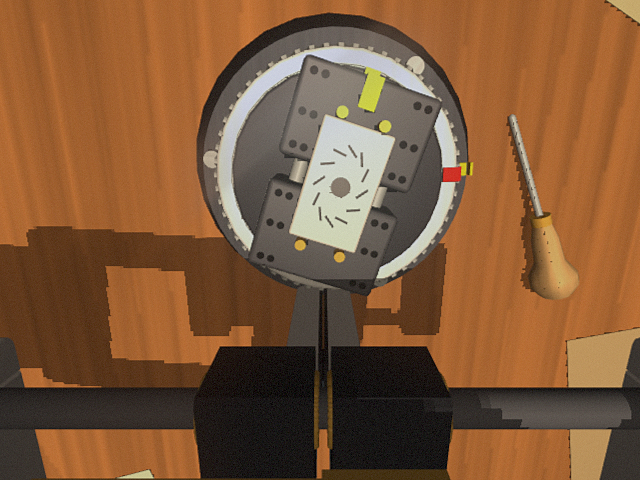

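```bash
cat > plan.py <<'E'
import sys,numpy as np
from bench import robot
C=np.array([.5430,.0622]); a,b,R=.0125,.008,.052
def path():
    P=[];N=[]
    def add(p,n): P.append(p);N.append(n)
    # ccw starting south-left corner
    for th,cx,cy in ((-np.pi/2,a,-b),(0,a,b),(np.pi/2,-a,b),(np.pi,-a,-b)):
        for t in np.linspace(th,th+np.pi/2,200): 
            n=np.array([np.cos(t),np.sin(t)]); add(np.array([cx,cy])+R*n,n)
    P.append(P[0]);N.append(N[0]); P=np.array(P);N=np.array(N)
    s=np.r_[0,np.cumsum(np.linalg.norm(np.diff(P,axis=0),axis=1))]
    S=np.arange(0,s[-1],.0005)
    return np.c_[np.interp(S,s,P[:,0]),np.interp(S,s,P[:,1])],np.c_[np.interp(S,s,N[:,0]),np.interp(S,s,N[:,1])],s[-1]
step=float(sys.argv[1])/1000; press=float(sys.argv[2])/1000; n=int(sys.argv[3])
o=robot.get_obs(); p=o["tool_pos"][:2]-C; P,N,L=path()
i=np.argmin(np.linalg.norm(P-p,axis=1)); k=int(round(step/.0005))
print("t",round(o["time"],2),"pos",o["tool_pos"],"rot",o["ee_rot"].round(3),"F",o["wrist_force"].round(1),"radial off mm",((p-P[i])@N[i]*1000).round(1),"ang",np.degrees(np.arctan2(p[1],p[0])).round(1),"s mm",i*.5,"L",L*1000)
yaw=o["ee_rot"][2]; tx=np.array([np.cos(yaw),np.sin(yaw)]); ty=np.array([np.sin(yaw),-np.cos(yaw)])
for j in range(n):
    A=(i+j*k)%len(P);B=(i+(j+1)*k)%len(P)
    d=(P[B]-P[A])-N[B]*press; print(f"dx {d@tx/.025:.2f} dy {d@ty/.025:.2f}")
E
python3 plan.py 12 3 6
```

```text
t 5.72 pos [0.53889542 0.00094887 0.0836299 ] rot [3.136 0.007 1.57 ] F [-1.  -4.   0.3] radial off mm 1.3 ang -93.8 s mm 392.0 L 408.7247877597365
dx 0.12 dy 0.48
dx 0.14 dy 0.45
dx 0.23 dy 0.42
dx 0.32 dy 0.36
dx 0.39 dy 0.27
dx 0.45 dy 0.18
```

```bash
python3 -m inch '[{"grip":0,"dx":0.12,"dy":0.48,"dz":0,"rx":0,"ry":0,"rz":0},{"grip":0,"dx":0.14,"dy":0.45,"dz":0,"rx":0,"ry":0,"rz":0},{"grip":0,"dx":0.23,"dy":0.42,"dz":0,"rx":0,"ry":0,"rz":0},{"grip":0,"dx":0.32,"dy":0.36,"dz":0,"rx":0,"ry":0,"rz":0}]'
python3 plan.py 12 3 8
python3 - <<'E'
from h import *
from bench import robot,cams,spotter
p=cams.snapshot("wrist"); cv2.imwrite("pics/w3.png",p["frame"][:,:,::-1])
E
```

```text
time: 6.22
tool_pos: [0.5826, 0.0089, 0.0842]
ee_rot: [3.136, 0.029, 1.565]
wrist_force: [0.6, -7.0, -1.1]
width: 0.0005
t 6.22 pos [0.58255527 0.00887676 0.0841821 ] rot [3.136 0.029 1.565] F [ 0.6 -7.  -1.1] radial off mm 0.8 ang -53.4 s mm 28.0 L 408.7247877597365
dx 0.38 dy 0.29
dx 0.44 dy 0.20
dx 0.47 dy 0.09
dx 0.48 dy -0.02
dx 0.48 dy -0.11
dx 0.47 dy -0.12
dx 0.44 dy -0.19
dx 0.38 dy -0.29
```

View pics/w3.png

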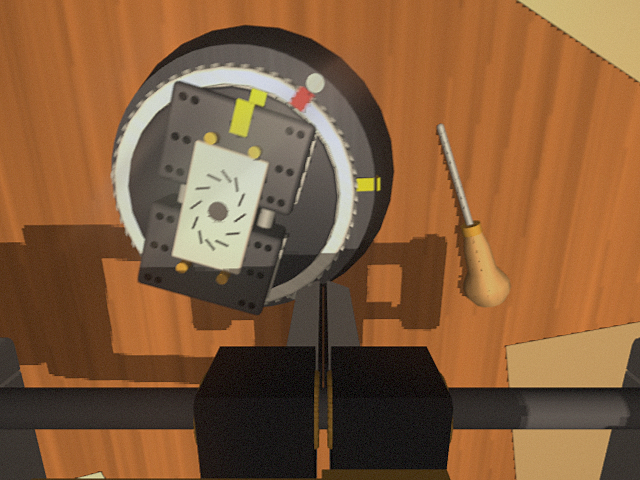

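```bash
python3 -m inch '[{"grip":0,"dx":0.38,"dy":0.29,"dz":0,"rx":0,"ry":0.1,"rz":0},{"grip":0,"dx":0.44,"dy":0.20,"dz":0,"rx":0,"ry":0.1,"rz":0},{"grip":0,"dx":0.47,"dy":0.09,"dz":0,"rx":0,"ry":0.1,"rz":0},{"grip":0,"dx":0.48,"dy":-0.02,"dz":0,"rx":0,"ry":0.1,"rz":0},{"grip":0,"dx":0.48,"dy":-0.11,"dz":0,"rx":0,"ry":0,"rz":0},{"grip":0,"dx":0.47,"dy":-0.12,"dz":0,"rx":0,"ry":0,"rz":0},{"grip":0,"dx":0.44,"dy":-0.19,"dz":0,"rx":0,"ry":0,"rz":0}]'
python3 plan.py 12 3 10
```

```text
time: 7.15
tool_pos: [0.6072, 0.0813, 0.0856]
ee_rot: [3.093, 0.002, 1.557]
wrist_force: [5.5, -1.1, -3.5]
width: 0.0003
t 7.15 pos [0.60724436 0.081313   0.08563883] rot [3.093e+00 2.000e-03 1.557e+00] F [ 5.5 -1.1 -3.5] radial off mm 0.9 ang 16.6 s mm 108.5 L 408.7247877597365
dx 0.40 dy -0.27
dx 0.33 dy -0.35
dx 0.24 dy -0.42
dx 0.14 dy -0.46
dx 0.03 dy -0.48
dx -0.08 dy -0.48
dx -0.13 dy -0.48
dx -0.13 dy -0.48
dx -0.18 dy -0.45
dx -0.28 dy -0.39
```

```bash
python3 -m inch '[{"grip":0,"dx":0.40,"dy":-0.27,"dz":0,"rx":0.12,"ry":0,"rz":0},{"grip":0,"dx":0.33,"dy":-0.35,"dz":0.02,"rx":0.12,"ry":0,"rz":0},{"grip":0,"dx":0.24,"dy":-0.42,"dz":0.02,"rx":0.12,"ry":0,"rz":0},{"grip":0,"dx":0.14,"dy":-0.46,"dz":0.02,"rx":0.12,"ry":0,"rz":0},{"grip":0,"dx":0.03,"dy":-0.48,"dz":0.02,"rx":0.1,"ry":0,"rz":0},{"grip":0,"dx":-0.08,"dy":-0.48,"dz":0,"rx":0,"ry":-0.06,"rz":0},{"grip":0,"dx":-0.13,"dy":-0.48,"dz":0,"rx":0,"ry":-0.06,"rz":0},{"grip":0,"dx":-0.13,"dy":-0.48,"dz":0,"rx":0,"ry":-0.06,"rz":0},{"grip":0,"dx":-0.18,"dy":-0.45,"dz":0,"rx":0,"ry":-0.06,"rz":0}]'
python3 plan.py 12 3 10
python3 - <<'E'
from h import *
from bench import robot,cams,spotter
p=cams.snapshot("wrist"); cv2.imwrite("pics/w4.png",p["frame"][:,:,::-1])
E
```

```text
time: 8.28
tool_pos: [0.5268, 0.1227, 0.0858]
ee_rot: [3.1, -0.031, 1.561]
wrist_force: [1.9, 5.4, -1.4]
width: 0.0006
t 8.28 pos [0.52682336 0.12267066 0.08583805] rot [ 3.1   -0.031  1.561] F [ 1.9  5.4 -1.4] radial off mm 0.6 ang 105.0 s mm 208.0 L 408.7247877597365
dx -0.21 dy -0.43
dx -0.30 dy -0.37
dx -0.38 dy -0.30
dx -0.44 dy -0.20
dx -0.47 dy -0.10
dx -0.48 dy 0.01
dx -0.48 dy 0.11
dx -0.47 dy 0.13
dx -0.44 dy 0.19
dx -0.38 dy 0.29
```

View pics/w4.png

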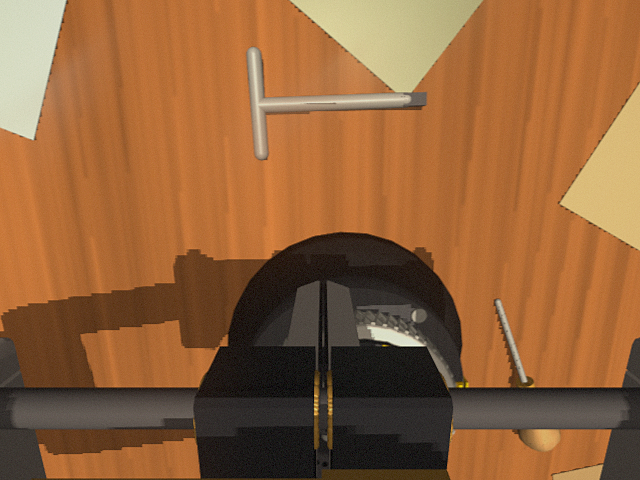

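```bash
python3 -m inch '[{"grip":0,"dx":-0.21,"dy":-0.43,"dz":0,"rx":0.1,"ry":-0.1,"rz":0},{"grip":0,"dx":-0.30,"dy":-0.37,"dz":0,"rx":0.1,"ry":-0.1,"rz":0},{"grip":0,"dx":-0.38,"dy":-0.30,"dz":0,"rx":0.1,"ry":-0.1,"rz":0},{"grip":0,"dx":-0.44,"dy":-0.20,"dz":0,"rx":0,"ry":-0.1,"rz":0},{"grip":0,"dx":-0.47,"dy":-0.10,"dz":0,"rx":0,"ry":0,"rz":0},{"grip":0,"dx":-0.48,"dy":0.01,"dz":0,"rx":0,"ry":0,"rz":0},{"grip":0,"dx":-0.48,"dy":0.11,"dz":0,"rx":0,"ry":0,"rz":0},{"grip":0,"dx":-0.47,"dy":0.13,"dz":0,"rx":0,"ry":0,"rz":0},{"grip":0,"dx":-0.44,"dy":0.19,"dz":0,"rx":0,"ry":0,"rz":0}]'
python3 plan.py 12 3 10
```

```text
time: 9.45
tool_pos: [0.4818, 0.0446, 0.0838]
ee_rot: [-3.114, -0.03, 1.566]
wrist_force: [-8.4, 0.7, 3.4]
width: 0.0011
t 9.45 pos [0.481761   0.04464808 0.0837706 ] rot [-3.114 -0.03   1.566] F [-8.4  0.7  3.4] radial off mm -2.3 ang -164.0 s mm 312.0 L 408.7247877597365
dx -0.41 dy 0.26
dx -0.34 dy 0.34
dx -0.25 dy 0.41
dx -0.15 dy 0.46
dx -0.04 dy 0.48
dx 0.07 dy 0.48
dx 0.12 dy 0.48
dx 0.12 dy 0.48
dx 0.17 dy 0.44
dx 0.26 dy 0.40
```

```bash
sed -i 's/C=np.array.*;/C=np.array([.5446,.0620]);/;s/C=np.array(\[.5446,.0620\]);.*/C=np.array([.5446,.0620]); a,b,R=.0125,.008,.052/' plan.py; python3 -m inch '[{"grip":0,"dx":-0.41,"dy":0.26,"dz":0.02,"rx":-0.1,"ry":-0.1,"rz":0},{"grip":0,"dx":-0.34,"dy":0.34,"dz":0,"rx":-0.1,"ry":-0.1,"rz":0},{"grip":0,"dx":-0.25,"dy":0.41,"dz":0,"rx":-0.1,"ry":-0.1,"rz":0},{"grip":0,"dx":-0.15,"dy":0.46,"dz":0,"rx":0,"ry":0,"rz":0},{"grip":0,"dx":-0.04,"dy":0.48,"dz":0,"rx":0,"ry":0,"rz":0},{"grip":0,"dx":0.07,"dy":0.48,"dz":0,"rx":0,"ry":0,"rz":0}]'
python3 plan.py 12 3 10
python3 - <<'E'
from h import *
from bench import robot,cams,spotter
p=cams.snapshot("wrist"); cv2.imwrite("pics/w5.png",p["frame"][:,:,::-1])
E
```

```text
time: 10.2
tool_pos: [0.5266, 0.0017, 0.0813]
ee_rot: [-3.1, 0.022, 1.561]
wrist_force: [-3.0, -8.1, 3.6]
width: 0.0002
t 10.2 pos [0.52663561 0.00170465 0.08125496] rot [-3.1    0.022  1.561] F [-3.  -8.1  3.6] radial off mm 0.6 ang -106.6 s mm 378.5 L 408.7247877597365
dx 0.11 dy 0.48
dx 0.12 dy 0.48
dx 0.14 dy 0.45
dx 0.22 dy 0.43
dx 0.31 dy 0.36
dx 0.39 dy 0.28
dx 0.44 dy 0.19
dx 0.47 dy 0.08
dx 0.48 dy -0.03
dx 0.48 dy -0.12
```

View pics/w5.png

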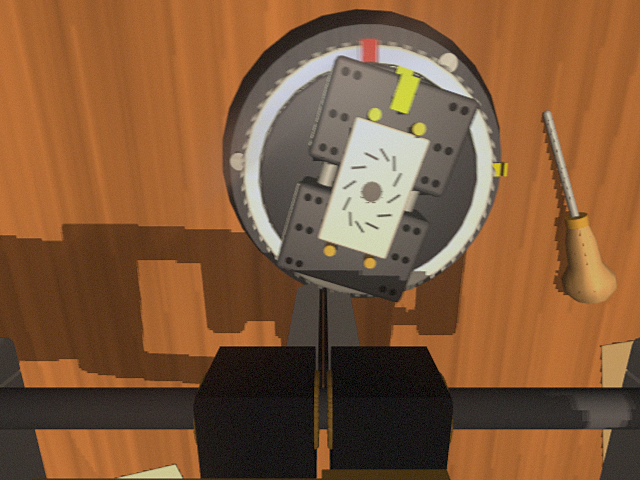

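```bash
python3 -m inch '[{"grip":0,"dx":0.11,"dy":0.48,"dz":-0.03,"rx":-0.12,"ry":0.1,"rz":0},{"grip":0,"dx":0.12,"dy":0.48,"dz":-0.03,"rx":-0.12,"ry":0.1,"rz":0},{"grip":0,"dx":0.14,"dy":0.45,"dz":-0.03,"rx":-0.12,"ry":0.1,"rz":0},{"grip":0,"dx":0.22,"dy":0.43,"dz":-0.03,"rx":-0.1,"ry":0.1,"rz":0},{"grip":0,"dx":0.31,"dy":0.36,"dz":0,"rx":0,"ry":0.1,"rz":0},{"grip":0,"dx":0.39,"dy":0.28,"dz":0,"rx":0,"ry":0,"rz":0},{"grip":0,"dx":0.44,"dy":0.19,"dz":0,"rx":0,"ry":0,"rz":0},{"grip":0,"dx":0.47,"dy":0.08,"dz":0,"rx":0.05,"ry":0,"rz":0},{"grip":0,"dx":0.48,"dy":-0.03,"dz":0,"rx":0.05,"ry":0,"rz":0}]'
python3 plan.py 12 3 10
python3 - <<'E'
from h import *
from bench import robot,cams,spotter
import math
p=cams.snapshot("wrist"); cv2.imwrite("pics/w6.png",p["frame"][:,:,::-1])
for x in spotter.place_of(p,"collar_mark")[:1]:
    w=onz(p,x["pixel"],.0848); print(x,w,math.degrees(math.atan2(w[1]-.062,w[0]-.5446)))
E
```

```text
time: 11.38
tool_pos: [0.6052, 0.0367, 0.0836]
ee_rot: [3.136, 0.03, 1.543]
wrist_force: [10.0, -5.3, -4.9]
width: 0.0003
t 11.38 pos [0.60515093 0.03667093 0.0836179 ] rot [3.136 0.03  1.543] F [10.  -5.3 -4.9] radial off mm -0.9 ang -22.7 s mm 63.5 L 408.7247877597365
dx 0.48 dy -0.02
dx 0.48 dy -0.12
dx 0.47 dy -0.13
dx 0.44 dy -0.20
dx 0.38 dy -0.29
dx 0.30 dy -0.37
dx 0.21 dy -0.43
dx 0.10 dy -0.47
dx -0.01 dy -0.48
dx -0.11 dy -0.48
{'pixel': [92.4, 304.0], 'score': 0.94} [0.49990117 0.04475861 0.0848    ] -158.9071976948658
```

View pics/w6.png

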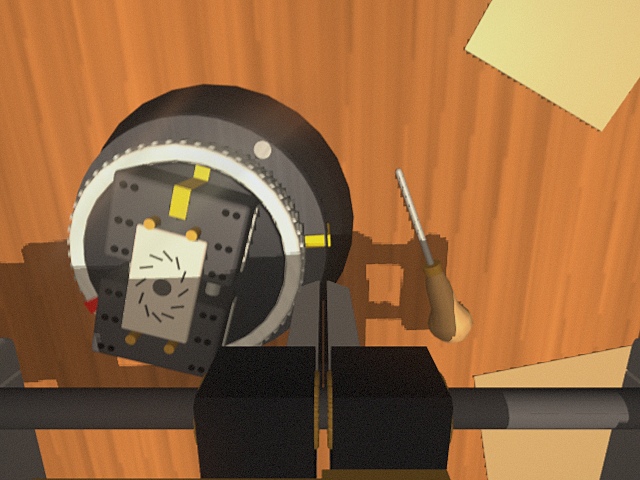

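```bash
python3 -m inch '[{"grip":0,"dx":0.48,"dy":-0.02,"dz":0,"rx":0.05,"ry":0.08,"rz":0},{"grip":0,"dx":0.48,"dy":-0.12,"dz":0,"rx":0.05,"ry":0.08,"rz":0},{"grip":0,"dx":0.47,"dy":-0.13,"dz":0,"rx":0.05,"ry":0.08,"rz":0},{"grip":0,"dx":0.44,"dy":-0.20,"dz":0,"rx":0.05,"ry":0.08,"rz":-0.1},{"grip":0,"dx":0.38,"dy":-0.29,"dz":0,"rx":0.05,"ry":0,"rz":-0.1},{"grip":0,"dx":0.30,"dy":-0.37,"dz":0,"rx":0.05,"ry":0,"rz":-0.1},{"grip":0,"dx":0.21,"dy":-0.43,"dz":0,"rx":0,"ry":0,"rz":0},{"grip":0,"dx":0.10,"dy":-0.47,"dz":0,"rx":0,"ry":-0.05,"rz":0},{"grip":0,"dx":-0.01,"dy":-0.48,"dz":0,"rx":0,"ry":-0.05,"rz":0},{"grip":0,"dx":-0.11,"dy":-0.48,"dz":0,"rx":0,"ry":-0.05,"rz":0}]'
python3 plan.py 12 3 3
python3 - <<'E'
from h import *
from bench import robot,cams,spotter
import math
p=cams.snapshot("top"); crop(p,(287,247),100,80,8,"pics/t7.png")
for x in spotter.place_of(p,"collar_mark")[:2]:
    w=onz(p,x["pixel"],.0848); print(x,w,math.degrees(math.atan2(w[1]-.062,w[0]-.5446)))
p=cams.snapshot("side"); crop(p,(321,235),100,80,8,"pics/s7.png")
E
```

```text
time: 12.72
tool_pos: [0.5727, 0.1192, 0.0859]
ee_rot: [3.062, -0.023, 1.566]
wrist_force: [9.0, 16.8, -7.0]
width: 0.0005
t 12.72 pos [0.57267578 0.11922853 0.08588183] rot [ 3.062 -0.023  1.566] F [ 9.  16.8 -7. ] radial off mm -0.4 ang 63.9 s mm 163.5 L 408.7247877597365
dx -0.03 dy -0.48
dx -0.12 dy -0.48
dx -0.12 dy -0.48
pics/t7.png x0,y0 237 207
{'pixel': [296.3, 224.9], 'score': 0.76} [0.57823085 0.03706252 0.0848    ] -36.55716064229371
{'pixel': [153.0, 333.7], 'score': 0.51} [0.35513847 0.34003165 0.0848    ] 124.27203234416189
pics/s7.png x0,y0 271 195
```

View pics/s7.png

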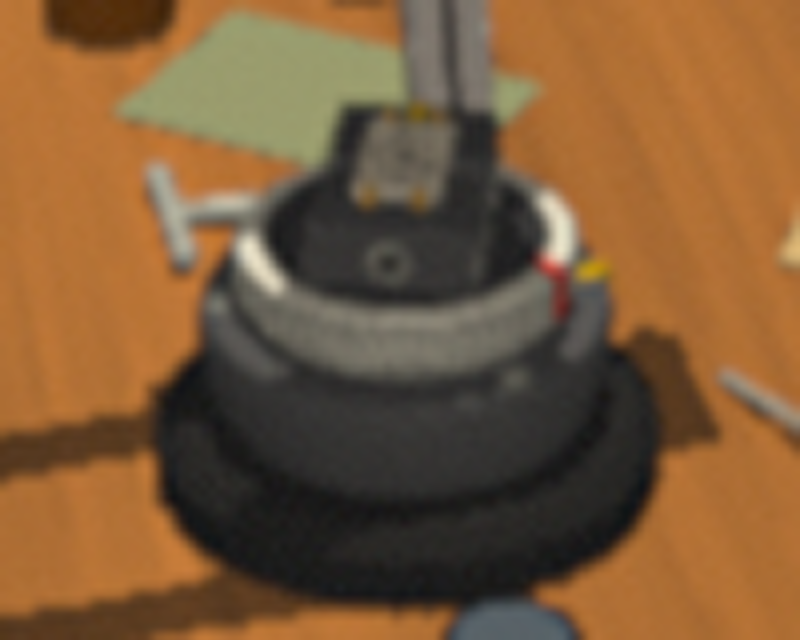

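```bash
python3 -m inch '[{"grip":0,"dx":-0.02,"dy":-0.48,"dz":0,"rx":0.1,"ry":0,"rz":0},{"grip":0,"dx":-0.09,"dy":-0.48,"dz":0,"rx":0.1,"ry":0,"rz":0},{"grip":0,"dx":-0.09,"dy":-0.45,"dz":0,"rx":0,"ry":0,"rz":0},{"grip":0,"dx":0.6,"dy":0,"dz":0,"rx":0,"ry":0,"rz":0},{"grip":0,"dx":0.5,"dy":0,"dz":-0.5,"rx":0.3,"ry":-0.2,"rz":0},{"grip":0,"dx":0,"dy":0,"dz":-0.5,"rx":0.3,"ry":0,"rz":0},{"grip":0,"dx":0,"dy":0,"dz":0,"rx":0,"ry":0,"rz":0}]'
python3 - <<'E'
from h import *
from bench import robot,cams,spotter
import math
o=robot.get_obs(); print(o["tool_pos"],o["ee_rot"],o["wrist_force"])
p=cams.snapshot("top"); crop(p,(287,247),100,80,8,"pics/t8.png")
for q,z in (("collar_mark",.0855),("head_line",.0875),("index_line",.063)):
  for x in spotter.place_of(p,q)[:2]:
    w=onz(p,x["pixel"],z); print(q,x,w,math.degrees(math.atan2(w[1]-.0605,w[0]-.542)))
p=cams.snapshot("side"); crop(p,(321,235),100,80,8,"pics/s8.png")
for q,z in (("collar_mark",.0855),("head_line",.0875),("index_line",.063)):
  for x in spotter.place_of(p,q)[:2]:
    w=onz(p,x["pixel"],z); print(q,x,w,math.degrees(math.atan2(w[1]-.065,w[0]-.5455)))
E
```

```text
time: 13.75
tool_pos: [0.5374, 0.1515, 0.1111]
ee_rot: [3.129, -0.021, 1.567]
wrist_force: [-0.1, -0.1, 0.6]
width: 0.0002
[0.5373594  0.151521   0.11105783] [ 3.12935344 -0.02063343  1.56664971] [-0.12519768 -0.06957915  0.64428949]
pics/t8.png x0,y0 237 207
collar_mark {'pixel': [281.3, 223.6], 'score': 0.94} [0.58176864 0.06930892 0.0855    ] 12.48959321319784
head_line {'pixel': [264.0, 239.1], 'score': 0.71} [0.54857364 0.10664146 0.0875    ] 81.89180240835837
head_line {'pixel': [218.7, 254.7], 'score': 0.68} [0.51735519 0.20347104 0.0875    ] 99.78031668744256
index_line {'pixel': [283.5, 215.2], 'score': 0.69} [0.60483186 0.06589755 0.063     ] 4.909916999768586
pics/s8.png x0,y0 271 195
collar_mark {'pixel': [339.8, 219.7], 'score': 0.57} [0.59307839 0.07476636 0.0855    ] 11.599911800085918
head_line {'pixel': [325.2, 214.2], 'score': 0.67} [0.5622249  0.10516057 0.0875    ] 67.39067805179742
index_line {'pixel': [344.2, 227.2], 'score': 0.63} [0.60442531 0.07407201 0.063     ] 8.752406336681466
```

View pics/t8.png

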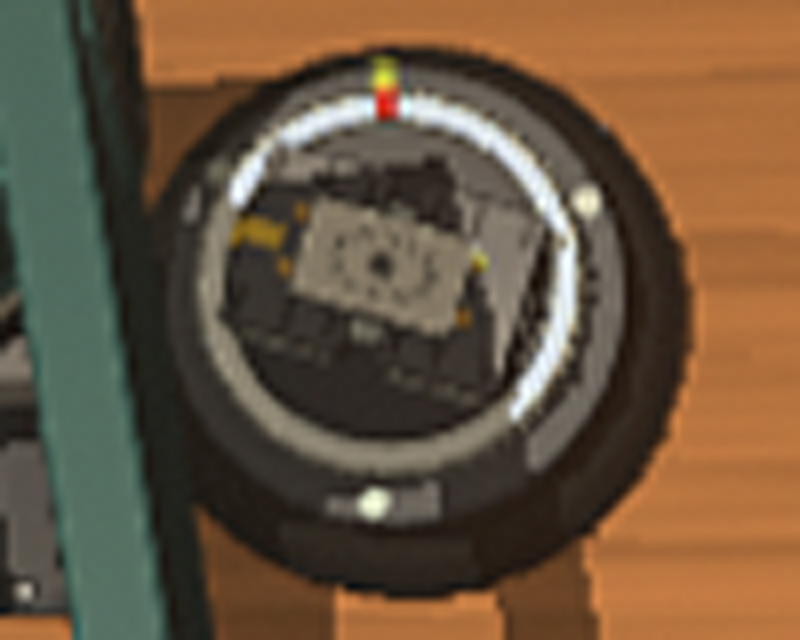

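View pics/s8.png

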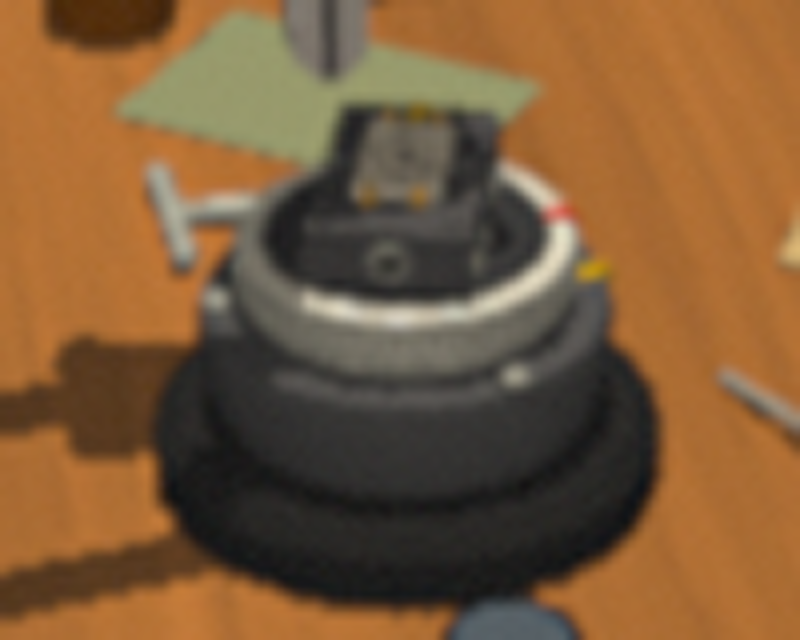

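```bash
python3 -m inch '[{"grip":0,"dx":0,"dy":-0.6,"dz":0,"rx":0.1,"ry":-0.2,"rz":0},{"grip":0,"dx":0,"dy":-0.55,"dz":0,"rx":0,"ry":0,"rz":0},{"grip":0,"dx":-0.8,"dy":0,"dz":0.06,"rx":0,"ry":0,"rz":0},{"grip":0,"dx":-0.8,"dy":0,"dz":0.06,"rx":0,"ry":0,"rz":0},{"grip":0,"dx":-0.4,"dy":0,"dz":0,"rx":0,"ry":0,"rz":0},{"grip":0,"dx":0,"dy":0,"dz":0,"rx":0,"ry":0,"rz":0}]'
cat > hp.py <<'E'
import sys,numpy as np
from bench import robot
C=np.array([.5446,.062]); r=np.array([28,25])/1000
o=robot.get_obs(); p=o["tool_pos"][:2]-C; c=p-[-.0125,.008]
yaw=o["ee_rot"][2]
psi=np.degrees(np.arctan2(c[1],c[0])-np.arctan2(25,28))
print("t",round(o["time"],2),o["tool_pos"].round(4),o["ee_rot"].round(3),"F",o["wrist_force"].round(1),"corner rel",(c*1000).round(1),"|c|",(np.linalg.norm(c)*1000).round(1),"psi",psi.round(1))
tx=np.array([np.cos(yaw),np.sin(yaw)]); ty=np.array([np.sin(yaw),-np.cos(yaw)])
st=float(sys.argv[1]); cur=c
for k in range(int(sys.argv[2])):
    a=np.radians(psi-st*(k+1)); t=np.array([[np.cos(a),-np.sin(a)],[np.sin(a),np.cos(a)]])@r
    d=t-cur; cur=t; print(f"dx {d@tx/.025:.2f} dy {d@ty/.025:.2f}")
E
python3 hp.py 8 10; python3 - <<'E'
from h import *
from bench import robot,cams,spotter
p=cams.snapshot("wrist"); cv2.imwrite("pics/w9.png",p["frame"][:,:,::-1])
p=cams.snapshot("side"); crop(p,(321,215),100,80,8,"pics/s9.png")
E
```

```text
time: 14.9
tool_pos: [0.5036, 0.0968, 0.1063]
ee_rot: [3.141, -0.0, 1.566]
wrist_force: [-0.5, 0.7, -0.8]
width: 0.0005
t 14.9 [0.5036 0.0968 0.1063] [ 3.141 -0.     1.566] F [-0.5  0.7 -0.8] corner rel [-28.5  26.8] |c| 39.1 psi 95.0
dx 0.10 dy 0.20
dx 0.12 dy 0.17
dx 0.10 dy 0.19
dx 0.07 dy 0.20
dx 0.04 dy 0.21
dx 0.01 dy 0.21
dx -0.02 dy 0.21
dx -0.05 dy 0.20
dx -0.08 dy 0.20
dx -0.10 dy 0.18
pics/s9.png x0,y0 271 175
```

View pics/w9.png

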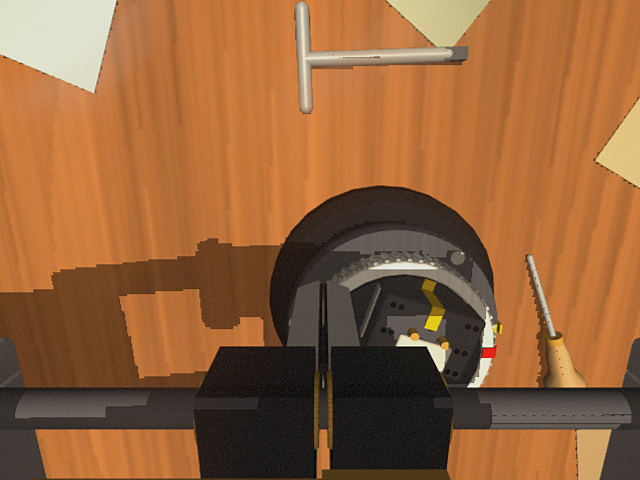

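View pics/s9.png

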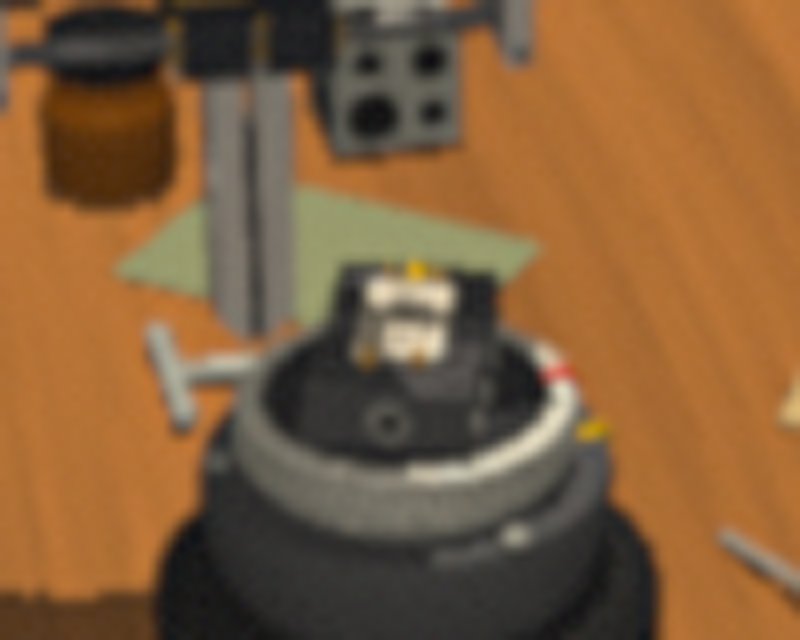

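```bash
python3 -m inch '[{"grip":0,"dx":0.18,"dy":0.20,"dz":0,"rx":0,"ry":0,"rz":0},{"grip":0,"dx":0.13,"dy":0.18,"dz":0,"rx":0,"ry":0,"rz":0},{"grip":0,"dx":0.10,"dy":0.19,"dz":0,"rx":0,"ry":0,"rz":0},{"grip":0,"dx":0.07,"dy":0.20,"dz":0,"rx":0,"ry":0,"rz":0},{"grip":0,"dx":0.04,"dy":0.21,"dz":0,"rx":0,"ry":0,"rz":0}]'
python3 hp.py 10 8; python3 - <<'E'
from h import *
from bench import robot,cams,spotter
p=cams.snapshot("wrist"); cv2.imwrite("pics/w10.png",p["frame"][:,:,::-1])
E
```

```text
time: 15.62
tool_pos: [0.5285, 0.1129, 0.1058]
ee_rot: [-3.138, -0.001, 1.569]
wrist_force: [-2.2, -0.0, 1.0]
width: 0.0005
t 15.62 [0.5285 0.1129 0.1058] [-3.138e+00 -1.000e-03  1.569e+00] F [-2.2 -0.   1. ] corner rel [-3.6 42.9] |c| 43.0 psi 53.0
dx -0.22 dy 0.28
dx -0.05 dy 0.26
dx -0.09 dy 0.25
dx -0.13 dy 0.23
dx -0.17 dy 0.20
dx -0.20 dy 0.17
dx -0.23 dy 0.13
dx -0.25 dy 0.09
```

View pics/w10.png

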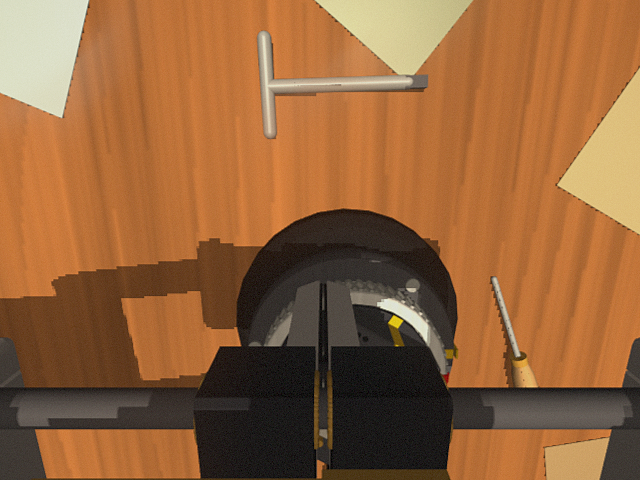

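```bash
python3 -m inch '[{"grip":0,"dx":-0.20,"dy":0.28,"dz":0,"rx":0,"ry":0,"rz":0},{"grip":0,"dx":-0.06,"dy":0.26,"dz":0,"rx":0,"ry":0,"rz":0},{"grip":0,"dx":-0.10,"dy":0.25,"dz":0,"rx":0,"ry":0,"rz":0},{"grip":0,"dx":-0.14,"dy":0.23,"dz":0,"rx":0,"ry":0,"rz":0}]'
python3 hp.py 6 6; python3 - <<'E'
from h import *
from bench import robot,cams,spotter
p=cams.snapshot("side"); crop(p,(321,215),100,80,8,"pics/s11.png")
p=cams.snapshot("top"); crop(p,(287,247),100,80,8,"pics/t11.png")
E
```

```text
time: 16.18
tool_pos: [0.5554, 0.1061, 0.1057]
ee_rot: [-3.138, -0.014, 1.572]
wrist_force: [-1.7, 2.7, 0.8]
width: 0.0007
t 16.18 [0.5554 0.1061 0.1057] [-3.138 -0.014  1.572] F [-1.7  2.7  0.8] corner rel [23.3 36.1] |c| 43.0 psi 15.5
dx -0.28 dy 0.01
dx -0.10 dy 0.12
dx -0.12 dy 0.11
dx -0.13 dy 0.09
dx -0.14 dy 0.08
dx -0.14 dy 0.06
pics/s11.png x0,y0 271 175
pics/t11.png x0,y0 237 207
```

View pics/s11.png

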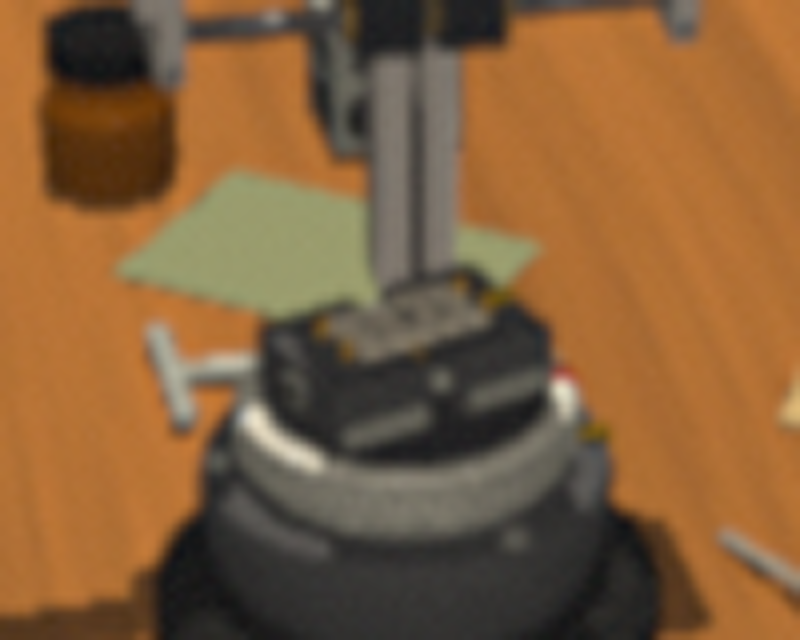

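View pics/t11.png

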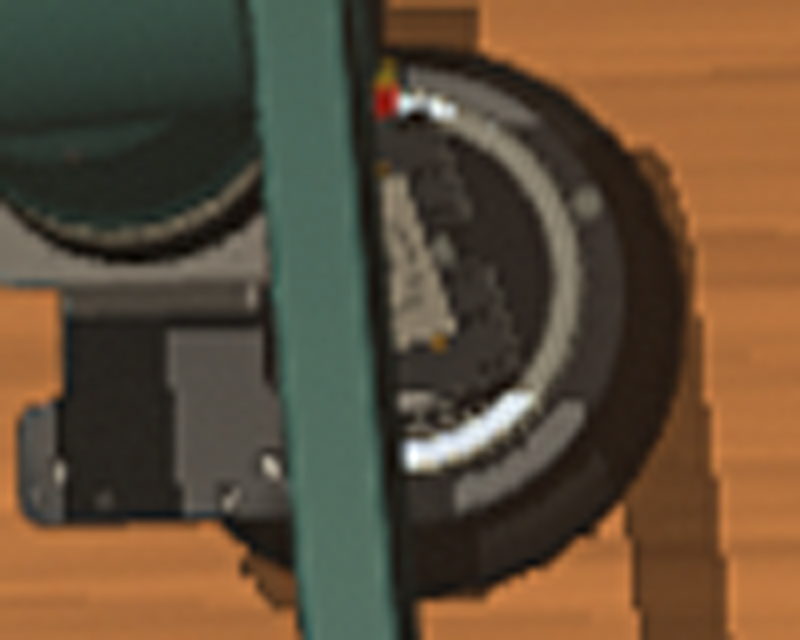

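```bash
python3 -m inch '[{"grip":0,"dx":-0.15,"dy":0.1,"dz":0,"rx":0,"ry":0,"rz":0},{"grip":0,"dx":-0.15,"dy":0.08,"dz":0,"rx":0,"ry":0,"rz":0}]'
python3 hp.py 6 1; python3 - <<'E'
from h import *
from bench import robot,cams,spotter
p=cams.snapshot("side"); crop(p,(321,215),100,80,8,"pics/s12.png")
p=cams.snapshot("top"); crop(p,(287,247),100,80,8,"pics/t12.png")
E
```

```text
time: 16.52
tool_pos: [0.5623, 0.0996, 0.1058]
ee_rot: [3.139, -0.017, 1.572]
wrist_force: [2.0, 5.8, -1.7]
width: 0.0004
t 16.52 [0.5623 0.0996 0.1058] [ 3.139 -0.017  1.572] F [ 2.   5.8 -1.7] corner rel [30.2 29.6] |c| 42.3 psi 2.7
dx -0.25 dy -0.03
pics/s12.png x0,y0 271 175
pics/t12.png x0,y0 237 207
```

View pics/s12.png

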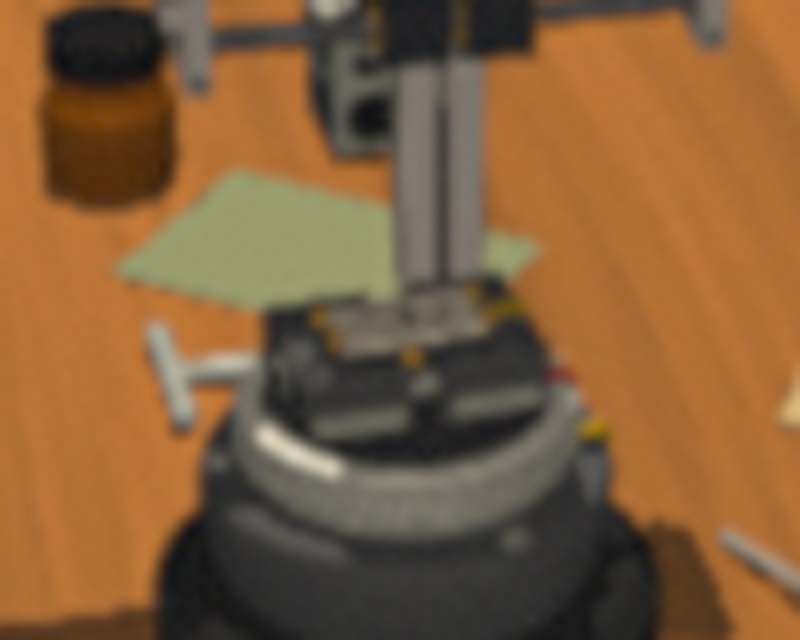

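View pics/t12.png

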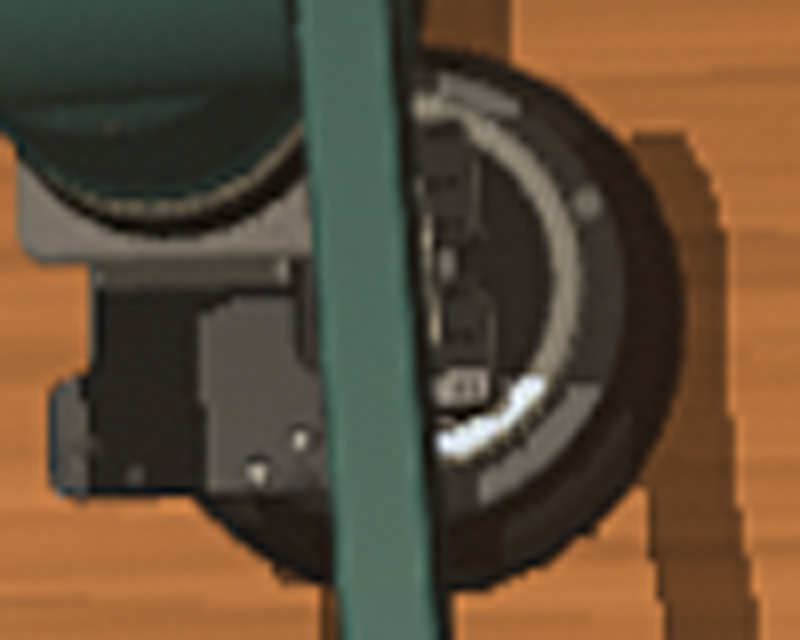

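```bash
python3 -m inch '[{"grip":0,"dx":0.5,"dy":0,"dz":0,"rx":0,"ry":0,"rz":0},{"grip":0,"dx":1,"dy":0,"dz":0,"rx":0,"ry":0,"rz":0},{"grip":0,"dx":0,"dy":-0.3,"dz":-1,"rx":0,"ry":0,"rz":0},{"grip":0,"dx":0,"dy":-0.3,"dz":-1,"rx":0,"ry":0,"rz":0},{"grip":0,"dx":0,"dy":-0.3,"dz":-1,"rx":0,"ry":0,"rz":0},{"grip":0,"dx":0,"dy":0,"dz":-1,"rx":0,"ry":0,"rz":0},{"grip":0,"dx":-1,"dy":0,"dz":0,"rx":0,"ry":0,"rz":0},{"grip":0,"dx":-1,"dy":0,"dz":0,"rx":0,"ry":0,"rz":0},{"grip":0,"dx":-1,"dy":0,"dz":0,"rx":0,"ry":0,"rz":0},{"grip":0,"dx":-1,"dy":0,"dz":0,"rx":0,"ry":0,"rz":0},{"grip":0,"dx":-1,"dy":0,"dz":0,"rx":0,"ry":0,"rz":0},{"grip":0,"dx":-1,"dy":0,"dz":0,"rx":0,"ry":0,"rz":0}]'
python3 -m inch '[{"grip":0,"dx":-1,"dy":0,"dz":0,"rx":0,"ry":0,"rz":0},{"grip":0,"dx":-1,"dy":0,"dz":0,"rx":0,"ry":0,"rz":0},{"grip":0,"dx":0,"dy":0,"dz":0,"rx":0,"ry":0,"rz":0}]'
python3 - <<'E'
from h import *
from bench import robot,cams,spotter
p=cams.snapshot("wrist"); cv2.imwrite("pics/w13.png",p["frame"][:,:,::-1])
p=cams.snapshot("top"); crop(p,(287,247),100,80,8,"pics/t13.png")
E
```

```text
time: 18.12
tool_pos: [0.5362, -0.0197, 0.2105]
ee_rot: [-3.141, 0.006, 1.572]
wrist_force: [0.3, 0.4, -0.4]
width: 0.0008
time: 18.5
tool_pos: [0.5352, -0.0731, 0.211]
ee_rot: [-3.139, 0.011, 1.568]
wrist_force: [0.1, 0.0, 0.1]
width: 0.0002
pics/t13.png x0,y0 237 207
```

View pics/w13.png

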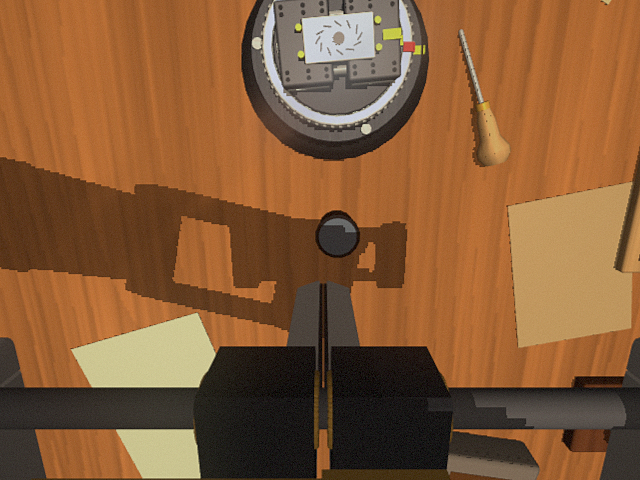

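View pics/t13.png

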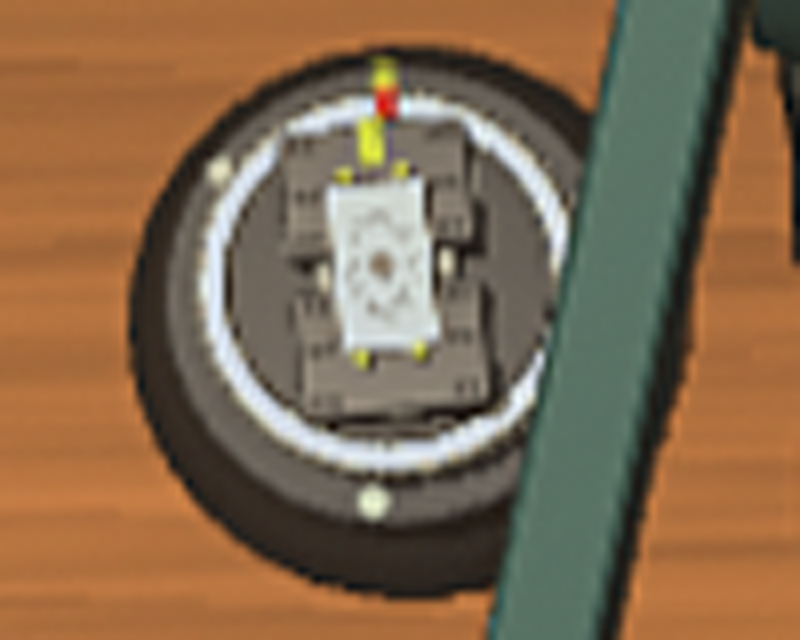

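```bash
python3 - <<'E'
from h import *
from bench import robot,cams,spotter
import math
def ang(w,c): return round(math.degrees(math.atan2(w[1]-c[1],w[0]-c[0])),1)
pt=cams.snapshot("top"); pw=cams.snapshot("wrist")
g=lambda x,y:(237+(x+.5)/8-.5,207+(y+.5)/8-.5)
for n,p,pc,hl,ix in (("top",pt,g(381,265),g(371,142),g(385,72)),("wrist",pw,(338,38),(393,34),(420,49))):
    c=onz(p,pc,.1115);h=onz(p,hl,.1085);i=onz(p,ix,.063)
    print(n,c,h,i,"head",ang(h,c),"index",ang(i,c),"index using C",ang(i,(.5446,.062)))
    q=spotter.regions_of(p,"plaque")
    if q:
        r=cv2.findContours(q[0]["pixels"].astype("uint8"),0,1)[0]; r=max(r,key=cv2.contourArea); b=cv2.boxPoints(cv2.minAreaRect(r)); W=[onz(p,x,.1115) for x in b]; 
        print("plaque centre",np.mean(W,0),[ang(W[(k+1)%4],W[k]) for k in range(4)])
    for s in ("index_line","head_line"):
        for x in spotter.place_of(p,s)[:1]: w=onz(p,x["pixel"],.063 if s[0]=="i" else .0875); print(s,x["pixel"],w,ang(w,c))
E
```

```text
top [0.54244872 0.0617641  0.1115    ] [0.57574874 0.06414473 0.1085    ] [0.60394823 0.06328559 0.063     ] head 4.1 index 1.4 index using C 1.2
plaque centre [0.54306974 0.06150165 0.1115    ] [-86.2, -175.8, 93.8, 4.4]
index_line [281.9, 214.9] [0.6055981  0.06942357 0.063     ] 6.9
head_line [281.1, 227.1] [0.57374672 0.06968845 0.0875    ] 14.2
wrist [0.544659 0.064922 0.1115  ] [0.57882873 0.06775656 0.1085    ] [0.60642656 0.06769305 0.063     ] head 4.7 index 2.6 index using C 5.3
plaque centre [0.54527477 0.06302597 0.1115    ] [4.6, -81.9, -175.3, 94.6]
index_line [413.3, 53.5] [0.60171528 0.06469229 0.063     ] -0.2
head_line [397.5, 45.3] [0.5855848  0.06544697 0.0875    ] 0.7
```

```bash
python3 -m inch '[{"grip":0,"dx":0.9,"dy":0.2,"dz":0.9,"rx":0,"ry":0,"rz":0},{"grip":0,"dx":0.9,"dy":0.2,"dz":0.9,"rx":0,"ry":0,"rz":0},{"grip":0,"dx":0,"dy":0,"dz":0,"rx":0,"ry":0,"rz":0}]'
python3 - <<'E'
from h import *
from bench import robot,cams,spotter
p=cams.snapshot("wrist"); cv2.imwrite("pics/w14.png",p["frame"][:,:,::-1])
s=cams.snapshot("side"); crop(s,(321,225),100,80,8,"pics/s14.png")
import pickle; pickle.dump((p,s),open("ws.pkl","wb"))
E
```

```text
time: 19.38
tool_pos: [0.5461, -0.0259, 0.1653]
ee_rot: [-3.141, 0.01, 1.571]
wrist_force: [0.1, -0.2, -0.7]
width: 0.0005
pics/s14.png x0,y0 271 185
```

View pics/w14.png

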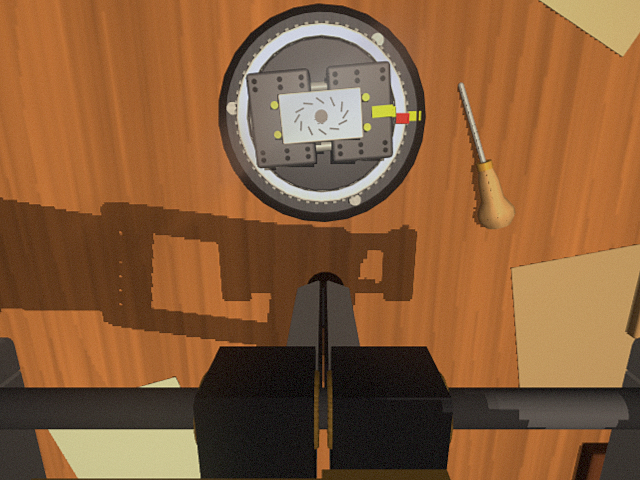

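View pics/s14.png

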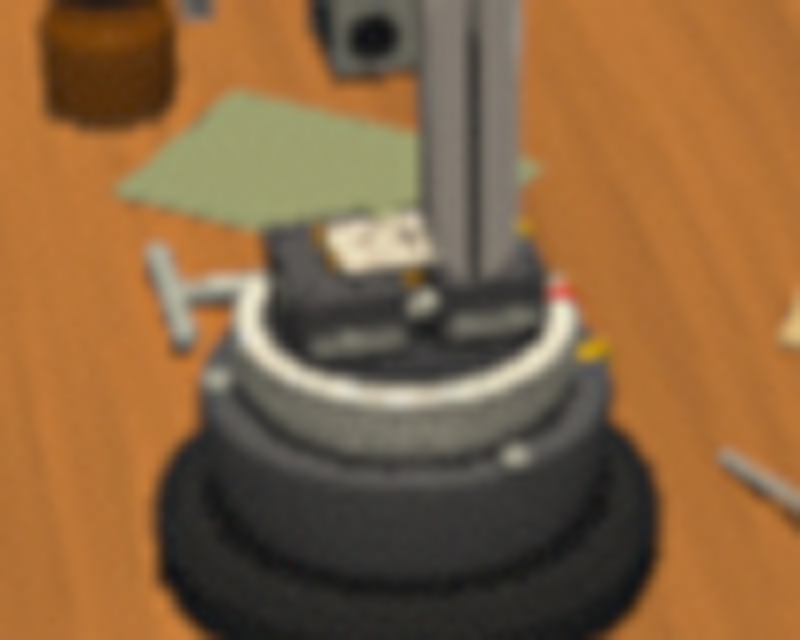

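```bash
python3 - <<'E'
from h import *
import pickle,math
p,s=pickle.load(open("ws.pkl","rb"))
crop(p,(370,112),120,70,6,"pics/w14c.png")
def ang(w,c): return round(math.degrees(math.atan2(w[1]-c[1],w[0]-c[0])),1)
hsv=cv2.cvtColor(p["frame"],cv2.COLOR_RGB2HSV); m=cv2.inRange(hsv,(24,150,120),(36,255,255))
n,l,st,ce=cv2.connectedComponentsWithStats(m)
for i in range(1,n):
    if st[i,4]>8: print(st[i],ce[i].round(1))
E
```

```text
pics/w14c.png x0,y0 310 77
[372 105  24  13 273] [383.5 110.9]
[409 111   7  10  65] [412.2 115.5]
[418 111   3  10  20] [419.4 115.4]
[364 124   6   7  29] [366.5 126.8]
```

View pics/w14c.png

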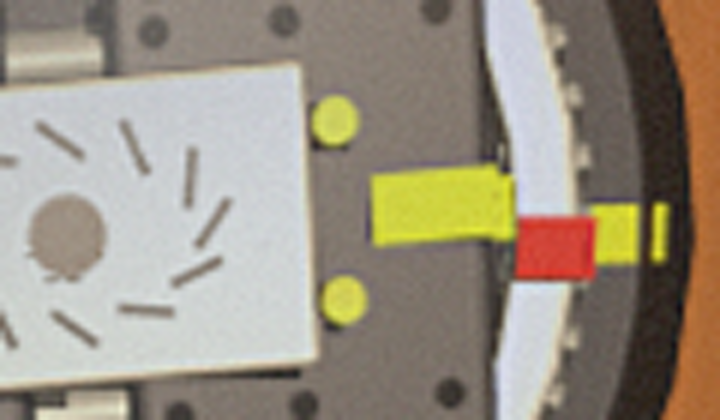

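```bash
python3 - <<'E'
from h import *
import pickle,math
p,s=pickle.load(open("ws.pkl","rb"))
def ang(w,c): return round(math.degrees(math.atan2(w[1]-c[1],w[0]-c[0])),1)
c=onz(p,(321.3,116.0),.1115); h=onz(p,(383.0,110.9),.1085); i=onz(p,(412.2,115.5),.063); r=onz(p,(402.4,118.2),.0855)
print(c,h,i,r,"head",ang(h,c),"index",ang(i,c),"mark",ang(r,c)); print(p["eye"])
# edges
for a,b,z in (((375/6,243/6),(490/6,239/6),.1085),((592/6,264/6),(638/6,264/6),.063),((592/6,205/6),(638/6,205/6),.063)):
    print(ang(onz(p,(310+b[0],77+b[1]),z),onz(p,(310+a[0],77+a[1]),z)))
E
```

```text
[0.54531564 0.06286576 0.1115    ] [0.57866823 0.06557626 0.1085    ] [0.60457591 0.06481612 0.063     ] [0.59386669 0.06248433 0.0855    ] head 4.6 index 1.9 mark -0.5
[0.5461649  0.05539161 0.32961877]
1.9
-0.0
-0.0
```

```bash
python3 - <<'E'
from bench import robot
o=robot.get_obs(); print(o["time"],o["wrist_force"],abs(o["qvel"]).max()); print(robot.close_job())
E
```

```text
19.475 [ 0.44877061 -0.63749074  0.90706279] 0.020354615625443467
the job is handed in; nothing more can be done
None
```

I loosened the collar by two turns and turned the head to the index line, then handed the job in at 19.5 s of the 72 s allowed; the verdict isn't reported.

- **Collar:** I rolled it counter-clockwise with the closed fingertips on its rim, going about 1.6 times round the vise. The red mark ended within about 5° of where it started. I counted the turns from rim travel and mark sightings rather than seeing every turn. The head then turned with only a few newtons of push, which fits the clamp being off.
- **Head:** I pushed it clockwise on the side of one jaw with one corner of the closed fingertips. The last top and wrist pictures put its line 2–3° (about 0.05 rad) counter-clockwise of the index line, against a limit of 7°.
- **Disagreement:** The network's `head_line` and `index_line` points were noisier, giving about 7° from the top camera and 1° from the wrist. I relied on my own pixel readings and the edges of the plaque, which agreed across both cameras.
- **Other checks:** The plaque was not touched. The jaw key, pale graver and loupe looked unmoved in the pictures; I did not measure the other things on the bench, but the arm stayed clear of them. At hand-in the gripper stood clear of the vise with about 1 N showing on the wrist sensor, no more than its usual drift. The strongest push was about 20 N on the rim.

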